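# Rebuild the rinsed berry-sample press

### The arm

A 7-joint arm with a two-finger parallel gripper is mounted at the origin on a cart in front of the work surface, level with it; the furniture and walls round the work are solid. World frame = base frame: x ahead of the robot, y to its left, z up, the work surface at z = 0. Lengths are in m, angles in rad, forces in N, time in s.
With the tool pointing down it reaches from about 0.375 to 0.925 m from the base axis. Payload 3.1 kg.
Tool frame: the origin (TCP) lies between the finger pads; the fingertips stand 19 mm ahead of it and the grasp point (between the pads) is the TCP; z points along the fingers, y is the line along which they close (so a half turn about z gives the same grasp; the last joint's range is limited). The gripper opens to 85 mm and grips with 20 to 120 N. Pads are 22 mm wide; open, the fingers measure 114 mm over their backs; the gripper's body (76 mm by 85 mm) begins 54 mm behind the grasp point. The pads swing forward as they close: fully open they stand 13 mm farther back than shut.
Start: joints at [-1.425, 0.383, 0.044, 1.598, -0.018, 1.161, -0.05], TCP at [0.157, 0.631, 0.25] pointing down, gripper open.
Joint ranges: [-2.61, 2.61], [-0.41, 2.15], [-1.48, 1.57], [0, 2.5], [-1.57, 4.71], [0.05, 1.97], [-2.85, 2.85]. Speed limits (rad/s): [2.79, 2.79, 3.14, 3.14, 3.14, 3.14, 3.14].

### API

Orientations are given as a unit quaternion [x, y, z, w].
In Python, from bench import move_ptp, movel, move_j, move_gripper, pause, inverse_kinematics, read_camera, camera_params, MotionError, sign_off, look_for, tip_of, read_time_s, read_qpos, read_joint_vel, read_effort, read_eef_pos, read_tcp_rot, read_ft_force, read_ft_torque, read_finger_gap, read_grasp_force gives the robot as it stands. Calls block until the motion is done:
- move_ptp(position, orientation): joint-space move of the TCP to a pose.
- movel(position, orientation=None, speed=0.15): straight line of the TCP; orientation=None keeps the orientation; speed is the mean speed in m/s.
- move_j(angles): joint-space move.
- move_gripper(opening, effort=None): finger opening in m; effort is the grip in N (None keeps the last); returns when the fingers have stopped.
- pause(seconds).
- inverse_kinematics(position, orientation): joint angles nearest the present ones, or None.
- read_camera(name): name is "scene" or "side" or "wrist"; returns the picture (384x512x3 uint8, red, green, blue); there is no depth.
- camera_params(name): a dict with "K" (3x3 intrinsics, pixels), "dist_coeffs" ([k1, k2, p1, p2, k3] as OpenCV has them; the pictures are not rectified), "camera_from_world" (4x4, takes a point from world to camera coordinates). Camera axes: x right, y down, z forward; pixel columns grow to the right and rows downward; lengths in m; the calibration is good to about 2 mm. A picture is of the moment at which its call begins: read the wrist's pose just before it. camera_params takes no time and is no camera call; for the wrist camera it gives the pose at the moment of the call.
A pose or a line that the arm cannot do raises MotionError and nothing moves.
- sign_off(): hands the job in; it is judged then, once.
Trained networks look in the newest picture that a camera, given by its name, has taken for a name from the list of things; names that differ only in an ending like _2 or _b are one class to them, and where a whole thing is asked for, a point or a joint stands for the part that bears it (a point fixed in the world has none). Each returns a list of dicts, best first, with "confidence" (0 to 1); they miss things now and then, are a little off and sometimes report something else, mostly with a low value. They report only what shows in the picture. A call takes as long as a camera call. They do not tell look-alikes from the thing itself.
- look_for(camera, name): "at" ([column, row] in pixels, amid what is visible of it).
- tip_of(camera, name): "at" ([column, row] in pixels: a listed point, or the origin of a listed thing).
Readings, each from a call of its own:
- read_time_s(): time.
- read_qpos(): joint angles.
- read_joint_vel(): joint speeds.
- read_effort(): joint torques, N m.
- read_eef_pos(): TCP position.
- read_tcp_rot(): TCP orientation.
- read_ft_force(): force on the tool from outside, world axes, zero at the start.
- read_ft_torque(): the same for the moment, N m.
- read_finger_gap(): finger opening in m.
- read_grasp_force(): force on a finger pad.
Only numpy, scipy, OpenCV 4.12 (cv2) and the standard library are available. Lean on these libraries where they do the work, as an engineer would, in place of code of your own. Each camera call takes 0.05 s, during which the arm holds its last target. There are 200 camera calls.

### The job

The small berry-sample press has been rinsed: put it back together so it can drip dry. First lay the drain plate flat in the middle of the pan over the brass pin, raised side up; then stand the stave basket upright on the plate, round its raised middle; then lower the plunger, knob up, into the basket until it rests on the plate; and last swing the screw arm over the basket until it meets its stop. At any point along the way stand the enamel cup upright on the worktop centred under the tip of the drain pipe, and do not knock over the oil can.

Things in the scene. Friction and masses are not known exactly. Their poses are not given: they have to be found in the camera images.
- press: fixed bench press; origin on the worktop under the pan's centre, z up. In its frame, mm: iron foot x -63..173, y -46..46, 12 high; steel pan 160 across, floor at z 66, rim z 76; brass pin 10 thick, tapered tip, at the pan's centre, floor to z 79; upright post of the swing arm, 22 thick, at x 130, y 0, up to z 194; drain pipe toward -y.
- spout_tip (a point): tip of the 12 mm drain pipe, at x 0, y -110, z 57 mm in the press's frame. The pipe runs out from the pan along the press's -y axis at z about 69; its lowest point is at z 56. The cup is to stand centred under the tip; it cannot come down there from above: lower it further out along -y, then slide it in.
- press_arm (a joint): angle of the swing arm about its post, rad: 0 = screw over the pan's centre, at the stop; starts swung aside 1.1 to 1.4 toward the press's +y. The screw is 130 mm from the post: at angle q it is at x = 130 - 130 cos q, y = 130 sin q mm in the press's frame. Light friction (1 N at the knob); stays where left. The screw's foot (z 175) passes 9 mm above the seated plunger.
- press_knob (a point): middle of the dark wooden knob on top of the arm's screw: upright, round, 26 mm across, from z 218 to 242 mm (this point: z 230). Pinch it from above to swing the arm; it may turn between the fingers. The arm's iron boss below it is 38 mm across and ends at z 216. Beware of the wall cabinet: its closed front stands at world x 0.67 m, from z 0.28 m up.
- drain_plate: loose round aluminium plate, 64 mm across and 10 mm thick, with small drain holes and a raised middle (40 mm across, 5 mm more, 15 mm in all) and an 18 mm hole through the centre. Origin at the centre of its underside, z up through the raised side. 0.11 kg; grasp across its diameter.
- stave_basket: loose press basket of 12 upright light wooden staves with two steel hoops, open at both ends: 62 mm across outside, 48 mm inside, 60 mm high. Origin at the centre of its lower end, z up its axis. 0.13 kg.
- plunger: loose plunger: a wooden disc 40 mm across and 12 mm thick at the bottom, a steel stem 14 mm thick, and a dark round wooden grip 22 mm across from 60 to 85 mm height at the top; 85 mm in all. Stands upright. Origin at the centre of its underside, z up. 0.12 kg. Seated, its grip stands clear above the basket's rim.
- enamel_cup: loose white enamel cup without handle, dark rim, straight sided, 57 mm across outside, 42 mm high, wall 2.5 mm. Stands upright. Origin at the centre of its underside, z up. 0.10 kg.
- oil_can: loose oil can with a long upright spout, 67 mm across, 142 mm high, standing at the left of the worktop near the loose parts; not part of the job. Origin at the centre of its underside, z up.
Mind the look-alikes: they are no part of the job. What is shaped like the plunger but turquoise is not meant.

How it is judged:
On the way, in this order (a step that is already met when the one before it is completed fails the run):
1. the drain plate lies flat, raised side up, on the pan's floor over the pin (horizontal distance between drain_plate and press below 0.008 m and height (world z) of drain_plate between 0.062 and 0.07 m and angle between drain_plate's own z axis and vertical below 0.1 rad), for 0.2 s.
2. the basket stands on the plate (horizontal distance between stave_basket and drain_plate below 0.008 m and z of stave_basket in the frame of drain_plate between 0.006 and 0.0135 m), for 0.2 s.
3. the plunger stands in the basket on the plate (horizontal distance between plunger and stave_basket below 0.01 m and z of plunger in the frame of drain_plate between 0.01 and 0.0195 m), for 0.2 s.
4. the screw arm is over the basket at its stop (value of joint press_arm below 0.08 rad), for 0.2 s.
At the end, for the whole second after the job is handed in: Plate flat over the pin (8 mm); basket upright on it round its raised middle (8 mm); plunger in the basket, knob up, resting on the plate; arm within 0.08 rad of its stop; cup upright on the worktop, centre within 16 mm of below the pipe's tip; oil can standing; all at rest (all of step 1 and all of step 2 and all of step 3 and angle between stave_basket's own z axis and vertical below 0.12 rad and angle between plunger's own z axis and vertical below 0.15 rad and value of joint press_arm below 0.08 rad and horizontal distance between enamel_cup and spout_tip below 0.016 m and height (world z) of enamel_cup below 0.005 m and angle between enamel_cup's own z axis and vertical below 0.1 rad and linear speed of each of stave_basket, plunger, enamel_cup below 0.02 m/s); the robot touches nothing.
It fails at once if the oil can is knocked over (angle between oil_can's own z axis and vertical above 0.6 rad).
It also fails if it takes over 144 s, if anything falls off the work surface, if the arm or the gripper's body presses on something with over 40 N, if the wrist force passes 120 N, or if a joint passes its speed limit or range.

## Working session

There is one attempt and no reset: what is moved stays moved. The work goes in short steps, each a Python script; the robot and the scene stay as the last script left them, time stands still between calls to the robot, and variables do not carry over. Pictures are saved under pics/ and viewed, at most 16 in all, crops included, and the job is handed in when it is done.

```bash
ls; mkdir -p pics; cat > h.py <<'E'
from bench import *
import numpy as np, cv2
from scipy.spatial.transform import Rotation as R
def cam(n):
    p=camera_params(n); return np.array(p["K"]),np.array(p["dist_coeffs"]),np.array(p["camera_from_world"])
def shot(n,f=None):
    c=cam(n); im=np.array(read_camera(n))
    if f: cv2.imwrite(f"pics/{f}.png",im[:,:,::-1])
    return im,c
def onplane(px,c,z):
    K,d,T=c; u=cv2.undistortPoints(np.array([[px]],float),K,d)[0,0]
    Rm=T[:3,:3]; o=-Rm.T@T[:3,3]; r=Rm.T@np.array([u[0],u[1],1]); return o+r*(z-o[2])/r[2]
def proj(P,c):
    K,d,T=c; return cv2.projectPoints(np.atleast_2d(np.array(P,float)),cv2.Rodrigues(T[:3,:3])[0],T[:3,3],K,d)[0][:,0]
def tri(obs):
    A=[];b=[]
    for px,c in obs:
        K,d,T=c; u=cv2.undistortPoints(np.array([[px]],float),K,d)[0,0]
        for i in (0,1):
            A.append(T[i,:3]-u[i]*T[2,:3]); b.append(u[i]*T[2,3]-T[i,3])
    return np.linalg.lstsq(np.array(A),np.array(b),rcond=None)[0]
def down(yaw): # tool z down, tool y at angle yaw in world
    y=np.array([np.cos(yaw),np.sin(yaw),0]); z=np.array([0,0,-1.]); x=np.cross(y,z)
    return R.from_matrix(np.stack([x,y,z],1)).as_quat()
E
cat > a.py <<'E'
from h import *
cs={}
for n in("scene","side","wrist"):
    im,c=shot(n,n+"0"); cs[n]=c
    K,d,T=c; print(n,"cam at",np.round(-T[:3,:3].T@T[:3,3],3),"f",K[0,0])
    if n=="wrist": continue
    for t in("press","drain_plate","stave_basket","plunger","enamel_cup","oil_can","press_knob","spout_tip"):
        for f in (look_for,tip_of):
            try: print(t,f.__name__,[(np.round(r["at"]).astype(int).tolist(),round(r["confidence"],2),np.round(onplane(r["at"],c,{"press_knob":.23,"spout_tip":.057}.get(t,0))[:2],3).tolist()) for r in f(n,t)[:4]])
            except Exception as e: print(t,f.__name__,e)
print(read_tcp_rot(),read_time_s())
a=cv2.imread("pics/scene0.png");b=cv2.imread("pics/side0.png")
E
python3 a.py
```

```text
pics
scene cam at [-0.071 -0.847  1.242] f 491.0874128182105
press call [([243, 205], 0.93, [0.529, 0.104]), ([254, 159], 0.75, [0.695, 0.267])]
press call [([235, 220], 0.89, [0.472, 0.065])]
drain_plate call [([181, 179], 0.62, [0.42, 0.339])]
drain_plate call [([181, 182], 0.59, [0.415, 0.329])]
stave_basket call [([313, 309], 0.95, [0.465, -0.346])]
stave_basket call [([316, 315], 0.62, [0.459, -0.367])]
plunger call [([211, 180], 0.73, [0.507, 0.271]), ([341, 290], 0.71, [0.571, -0.347]), ([312, 256], 0.7, [0.582, -0.2]), ([285, 243], 0.67, [0.544, -0.11])]
plunger call [([285, 244], 0.76, [0.543, -0.111]), ([306, 241], 0.73, [0.602, -0.143]), ([310, 260], 0.59, [0.567, -0.21]), ([215, 187], 0.49, [0.497, 0.232])]
enamel_cup call [([342, 287], 0.6, [0.579, -0.34])]
enamel_cup call [([340, 294], 0.89, [0.56, -0.355])]
oil_can call [([198, 153], 0.6, [0.542, 0.426])]
oil_can call [([201, 157], 0.8, [0.54, 0.398])]
press_knob call [([255, 158], 0.58, [0.558, 0.066])]
press_knob call [([239, 140], 0.76, [0.568, 0.165])]
spout_tip call [([243, 209], 0.65, [0.492, 0.047]), ([341, 289]
[... 647 characters left out ...]
613, -0.135]), ([309, 286], 0.56, [0.572, -0.205]), ([281, 267], 0.52, [0.526, -0.124]), ([233, 187], 0.43, [0.49, 0.246])]
enamel_cup call [([339, 336], 0.66, [0.582, -0.348])]
enamel_cup call []
oil_can call [([233, 154], 0.64, [0.546, 0.437])]
oil_can call [([232, 157], 0.6, [0.538, 0.42])]
press_knob call [([278, 160], 0.57, [0.576, 0.057])]
press_knob call [([263, 141], 0.68, [0.569, 0.159])]
spout_tip call [([256, 210], 0.96, [0.514, 0.058]), ([272, 159], 0.47, [0.65, 0.288])]
spout_tip call [([235, 160], 0.66, [0.524, 0.325]), ([242, 241], 0.56, [0.437, -0.048])]
wrist cam at [0.075 0.651 0.374] f 281.1789321170807
[ 1.21605208e-01  9.92578547e-01 -1.70161908e-05 -1.14753313e-05] 1.75
```

View crop.

```bash
python3 -c "
import cv2
a=cv2.imread('pics/scene0.png')[120:345,150:390];cv2.imwrite('pics/s1.png',cv2.resize(a,None,fx=2.6,fy=2.6,interpolation=cv2.INTER_CUBIC)[:600])
b=cv2.imread('pics/side0.png')[120:384,180:380];cv2.imwrite('pics/s2.png',cv2.resize(b,None,fx=2.27,fy=2.27,interpolation=cv2.INTER_CUBIC)[:600])"
```

```text
(no output)
```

View pics/s1.png

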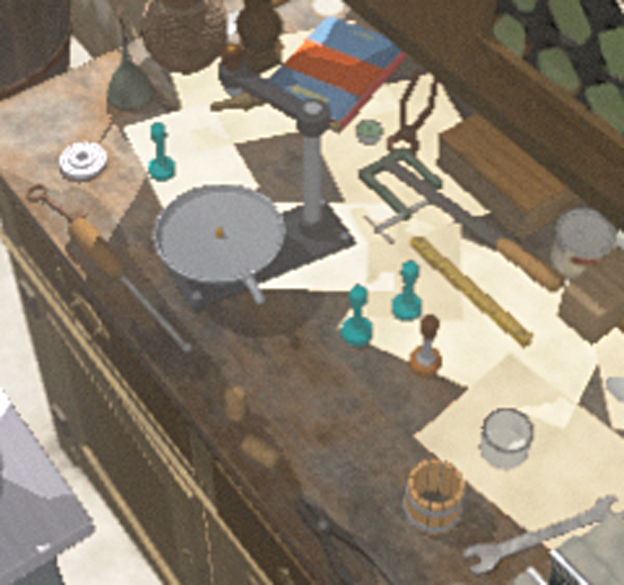

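View pics/s2.png

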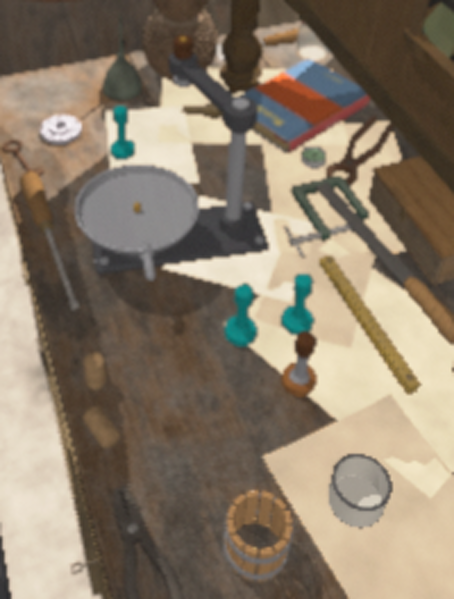

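The plunger look-alikes are turquoise, at scene (285,244), (306,241) and (215,187). The one with a brown disc, steel stem and dark knob at (312,256) is mine. The plate is at (181,180), basket (314,312), cup (341,290), and the can at (200,155) stays put. Next I look from the wrist at the plate and the press, then at the plunger.

```bash
cat > b.py <<'E'
from h import *
ims=[]
for nm,p,ts in (("press",(0.47,0.07,0.36),("press","spout_tip","press_knob")),("plate",(0.43,0.33,0.25),("drain_plate",))):
    move_ptp(p,down(np.pi/2)); im,c=shot("wrist","w_"+nm); ims.append(im)
    np.savez(f"{nm}.npz",K=c[0],d=c[1],T=c[2])
    for t in ts:
        for f in (look_for,tip_of):
            print(t,[(np.round(r["at"]).astype(int).tolist(),round(r["confidence"],2),np.round(onplane(r["at"],c,{"press_knob":.23,"spout_tip":.057}.get(t,0))[:2],4).tolist()) for r in f("wrist",t)[:3]])
print(read_time_s())
S=[((234.2,209.6),cam("scene")),((240.8,211.6),cam("side"))]
print("pin tip",tri(S))
im=np.hstack(ims)[:,:,::-1]; cv2.imwrite("pics/w1.png",cv2.resize(im,(800,300),interpolation=cv2.INTER_AREA))
E
python3 b.py
```

```text
press [([246, 174], 0.63, [0.5206, 0.0467]), ([6, 139], 0.22, [0.4586, -0.3661])]
press [([245, 144], 0.8, [0.4668, 0.0467]), ([108, 204], 0.19, [0.5794, -0.2103])]
spout_tip [([249, 175], 0.62, [0.5062, 0.0552])]
spout_tip [([176, 137], 0.68, [0.4467, -0.0542])]
press_knob [([273, 271], 0.81, [0.5627, 0.086]), ([414, 118], 0.19, [0.4053, 0.2064])]
press_knob [([342, 273], 0.83, [0.5657, 0.1598])]
drain_plate [([265, 146], 0.7, [0.4141, 0.3357])]
drain_plate [([260, 151], 0.79, [0.4202, 0.3287])]
5.675
pin tip [0.46297573 0.05094418 0.07029274]
```

View pics/w1.png

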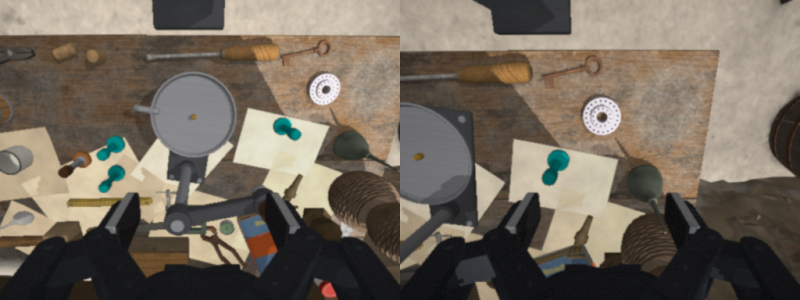

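The wrist views show the pan at about (248,148) with its pin, the pipe tip at about (178,138), and the plate at (258,149) beside the can. I'll check the plate side and the press detail in one crop.

```bash
cat > c.py <<'E'
from h import *
L=lambda n:[np.load(n+".npz")[k] for k in "KdT"]
a=cv2.imread("pics/w_press.png");b=cv2.imread("pics/w_plate.png")
c=L("press")
g=cv2.GaussianBlur(cv2.cvtColor(a,cv2.COLOR_BGR2GRAY),(3,3),0)
print("pan",cv2.HoughCircles(g,cv2.HOUGH_GRADIENT,1,50,param1=120,param2=25,minRadius=45,maxRadius=62))
h=cv2.cvtColor(a,cv2.COLOR_BGR2HSV)[135:165,232:262]; m=(h[...,1]>90); v,u=np.nonzero(m); pin=(u.mean()+232,v.mean()+135); print("pin",pin,m.sum(),onplane(pin,c,.075))
hb=cv2.cvtColor(b,cv2.COLOR_BGR2HSV); m=((hb[...,2]>150)&(hb[...,1]<60)).astype(np.uint8); m[:, :200]=0;m[:,320:]=0;m[:110]=0;m[185:]=0
m=cv2.morphologyEx(m,cv2.MORPH_CLOSE,np.ones((9,9)))
ct=max(cv2.findContours(m,0,2)[0],key=cv2.contourArea); e=cv2.fitEllipse(ct); print("plate",e,onplane(e[0],L("plate"),.008))
A=cv2.resize(a[90:270,150:300],None,fx=3.2,fy=3.2,interpolation=cv2.INTER_CUBIC);B=cv2.resize(b[115:185,225:295],(320,320),interpolation=cv2.INTER_CUBIC)
o=np.zeros((576,800,3),np.uint8);o[:,:480]=A;o[:320,480:]=B;cv2.imwrite("pics/w2.png",o)
E
python3 c.py
```

```text
pan [[[246.5 147.5  53.2]]]
pin (np.float64(247.41379310344828), np.float64(149.27586206896552)) 29 [0.46234322 0.05367531 0.075     ]
plate ((258.2447814941406, 148.05580139160156), (47.88837432861328, 50.24820327758789), 176.11196899414062) [0.41483641 0.32680258 0.008     ]
```

View pics/w2.png

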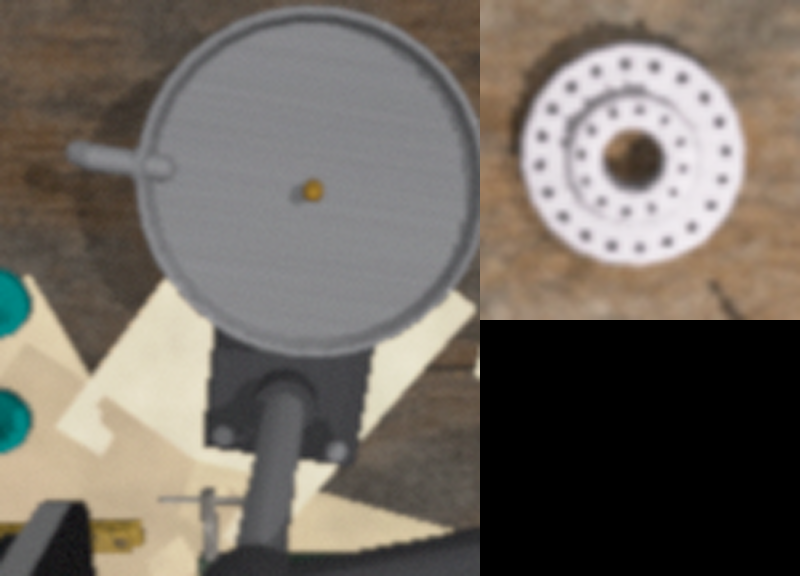

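```bash
cat > d.py <<'E'
from h import *
L=lambda n:[np.load(n+".npz")[k] for k in "KdT"]
c=L("press"); P=np.array([.4623,.0537]); 
t=np.linspace(0,6.283,200); q=proj(np.c_[P[0]+.08*np.cos(t),P[1]+.08*np.sin(t),0*t+.076],c); print("rim rows/cols",q.min(0),q.max(0),"seen: left 192.8, top 91.6, bottom 201")
print("post base",onplane((239.3,213.4),c,.012), "hough",onplane((246.5,147.5),c,.076),"pin/side-scene check",proj([[*P,.077]],cam("scene")),proj([[*P,.077]],cam("side")))
Q=down(np.pi/2); p=[.4148,.3268]
move_ptp([*p,.12],Q); movel([*p,.020],speed=.08); print("ft",read_ft_force())
move_gripper(.05,40); print("gap",read_finger_gap(),read_grasp_force(),read_eef_pos(),read_ft_force(),read_time_s())
shot("wrist","g1")
E
python3 d.py
```

```text
rim rows/cols [192.47308263  91.33764477] [302.28856306 200.58446263] seen: left 192.8, top 91.6, bottom 201
post base [0.59198244 0.03500442 0.012     ] hough [0.45955523 0.0524135  0.076     ] pin/side-scene check [[233.47636803 207.54056424]] [[240.14974107 209.64413925]]
ft [0.07358216 0.34236798 0.47591483]
gap 0.060517469444777344 41.50021841749549 [0.41515295 0.32722502 0.02126466] [-2.68803433 -1.06909741  7.24759462] 8.0333
```

```bash
cat > e.py <<'E'
from h import *
movel([.4148,.3268,.13],speed=.12); print("gap",read_finger_gap(),read_grasp_force(),read_ft_force()); im,c=shot("wrist","g2")
im2,_=shot("side")
cv2.imwrite("pics/v4.png",np.hstack([im[150:384,130:410],cv2.resize(im2[100:240,180:300],None,fx=1.67,fy=1.67)[:234,:200]])[:,:,::-1])
E
python3 e.py
```

```text
gap 0.05979189652182888 43.35632415488362 [-0.29094134  0.19633809 -0.47764115]
```

View pics/v4.png

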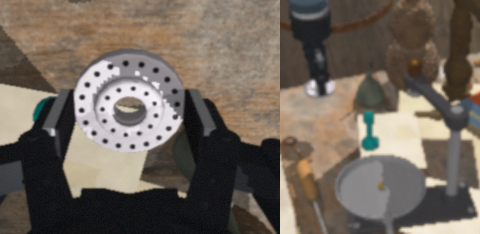

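```bash
cat > f.py <<'E'
from h import *
c=cam("wrist"); tcp=np.array(read_eef_pos()); print(tcp)
for z in (.115,.12,.125): print(z,onplane((260,250),c,z)-tcp, [np.round(np.ptp([onplane(p,c,z) for p in q],axis=0),4) for q in (((205,250),(316,250)),((260,198),(260,302)))])
for r in tip_of("wrist","drain_plate")[:2]: print(r, onplane(r["at"],c,.11)-tcp)
E
python3 f.py
```

```text
[0.41408907 0.32619286 0.1289079 ]
0.115 [-1.88808756e-03  8.20747520e-05 -1.39079047e-02] [array([0.0001, 0.062 , 0.    ]), array([0.0665, 0.0001, 0.    ])]
0.12 [-4.87295816e-03  7.11285654e-05 -8.90790473e-03] [array([0.0001, 0.0597, 0.    ]), array([0.0641, 0.0001, 0.    ])]
0.125 [-7.85782876e-03  6.01823788e-05 -3.90790473e-03] [array([0.0001, 0.0575, 0.    ]), array([0.0617, 0.0001, 0.    ])]
{'at': [259.1, 251.1], 'confidence': 0.85} [ 0.0018245  -0.00042682 -0.0189079 ]
```

```bash
cat > g.py <<'E'
from h import *
p=np.array([.4643,.0537])
movel([*p,.13],speed=.15); movel([*p,.100],speed=.08)
for z in (.096,.092,.089,.0875):
    movel([*p,z],speed=.05); f=read_ft_force(); print(z,np.round(f,1))
    if f[2]>6: break
move_gripper(.085); pause(.2); movel([*p,.2],speed=.2)
im,c=shot("wrist","g3"); print(read_time_s(),read_ft_force())
r=tip_of("wrist","drain_plate"); print([(x["at"],x["confidence"],onplane(x["at"],c,.066)) for x in r[:2]])
cv2.imwrite("pics/v5.png",cv2.resize(im[100:300,130:380],None,fx=2,fy=2)[:,:,::-1])
E
python3 g.py
```

```text
0.096 [-0.3 -0.8 -1.5]
0.092 [-0.2 -0.4 -0.8]
0.089 [ 0.3 -0.4 -0.1]
0.0875 [ 0.1  0.4 -1.1]
14.1667 [ 0.4844974   0.11285291 -0.9783328 ]
[([260.1, 191.9], 0.81, array([0.46884667, 0.0542228 , 0.066     ]))]
```

View pics/v5.png

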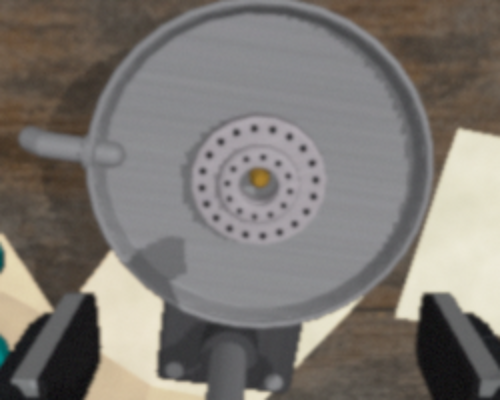

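The plate lies flat with the pin standing through its hole at about (259,190), a few mm off centre. That is within tolerance. Next comes one wrist look at the basket, plunger and cup.

```bash
cat > i.py <<'E'
from h import *
c=cam("wrist"); print("plate",onplane((259,189.5),c,.076))
move_ptp([.53,-.29,.33],down(np.pi/2)); im,c=shot("wrist","w_right"); np.savez("right.npz",K=c[0],d=c[1],T=c[2])
for t in ("stave_basket","plunger","enamel_cup"):
    for f in (look_for,tip_of):
        print(t,f.__module__,[(np.round(r["at"],1).tolist(),round(r["confidence"],2),np.round(onplane(r["at"],c,0)[:2],4).tolist()) for r in f("wrist",t)[:4]])
cv2.imwrite("pics/v6.png",cv2.resize(im[:300],(800,469))[:,:,::-1])
E
python3 i.py
```

```text
plate [0.46176015 0.05277604 0.076     ]
stave_basket host [([191.5, 100.2], 0.88, [0.455, -0.3918])]
stave_basket host [([206.4, 101.7], 0.71, [0.4572, -0.369])]
plunger host [([307.2, 180.8], 0.66, [0.5837, -0.2068]), ([364.4, 159.9], 0.66, [0.5476, -0.1148]), ([353.3, 204.6], 0.63, [0.6266, -0.1242])]
plunger host [([350.2, 198.3], 0.78, [0.6149, -0.1309]), ([304.1, 178.8], 0.66, [0.5802, -0.2122]), ([355.4, 156.6], 0.62, [0.5421, -0.1302])]
enamel_cup host [([307.8, 181.2], 0.53, [0.5844, -0.2057])]
enamel_cup host [([218.2, 174.7], 0.63, [0.5735, -0.3559])]
```

View pics/v6.png

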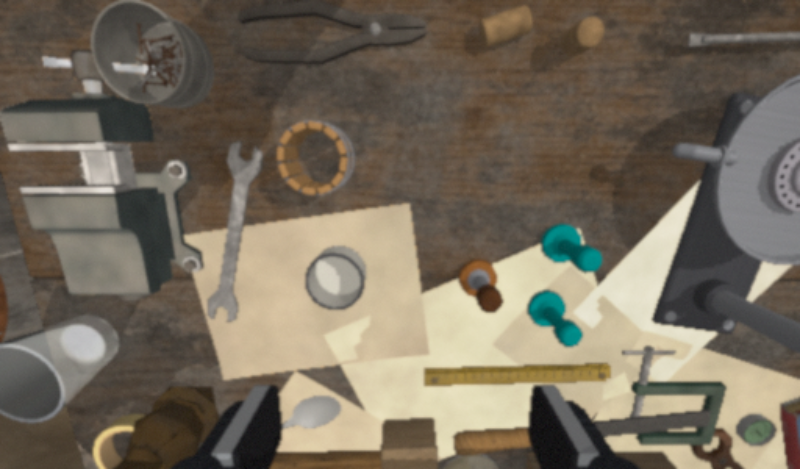

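```bash
cat > j.py <<'E'
from h import *
L=lambda n:[np.load(n+".npz")[k] for k in "KdT"]
c=L("right")
b=onplane((200.3,101.1),c,.06); print("basket",b,"cup",onplane((214.4,179.8),c,.042),"pl knob",onplane((313,191.4),c,.078),"pl base",onplane((306,178),c,.012))
Q=down(np.pi/2); p=b[:2]
move_ptp([*p,.14],Q); movel([*p,.043],speed=.1); print(read_ft_force())
move_gripper(.05,30); print("gap",read_finger_gap(),read_grasp_force(),read_eef_pos())
movel([*p,.18],speed=.15); print("gap",read_finger_gap(),read_time_s())
im,c=shot("wrist","g4"); print([(r["at"],r["confidence"]) for r in tip_of("wrist","stave_basket")])
cv2.imwrite("pics/v7.png",im[120:384,100:410][:,:,::-1])
E
python3 j.py
```

```text
basket [ 0.45499749 -0.36648401  0.06      ] cup [ 0.56975496 -0.35585805  0.042     ] pl knob [ 0.5756303  -0.21179924  0.078     ] pl base [ 0.57530266 -0.2111695   0.012     ]
[ 0.25512738 -0.45975879  0.52847927]
gap 0.059855487523154664 32.20348925096914 [ 0.45556891 -0.36691822  0.04408351]
gap 0.05911633925265582 19.375
[([255.2, 226.1], 0.63)]
```

View pics/v7.png

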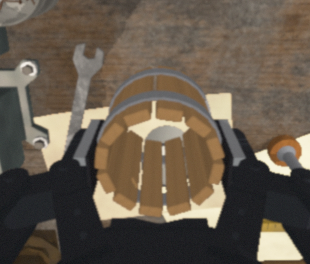

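```bash
cat > k.py <<'E'
from h import *
c=cam("wrist"); t=np.array(read_eef_pos()); o=(onplane((259,277),c,t[2]+.016)-t)[:2]; print("off",o)
o=np.clip(o,-.004,.004); p=np.array([.4640,.0537])-o; print(p)
movel([*p,.18],speed=.25); movel([*p,.135],speed=.12)
for z in (.130,.126,.123,.121,.1195):
    movel([*p,z],speed=.05); f=read_ft_force(); print(z,np.round(f,1))
    if f[2]>5: break
im,_=shot("side","g5"); im2,_=shot("wrist")
cv2.imwrite("pics/v8.png",np.hstack([cv2.resize(im[150:270,180:320],None,fx=2.6,fy=2.6)[:300],cv2.resize(im2[84:384,100:410],(310,300))[:, :]])[:,:,::-1])
print(read_time_s(),read_eef_pos())
E
python3 k.py
```

```text
off [-0.00578318 -0.00041937]
[0.468      0.05411937]
0.13 [-0.  -0.2 -1.4]
0.126 [-0.5 -0.1 -0.8]
0.123 [ 0.2  0.2 -1.9]
0.121 [ 0.   0.  -1.5]
0.1195 [-2.4 -0.2  5.8]
23.1833 [0.4682933  0.05411564 0.12004203]
```

View pics/v8.png

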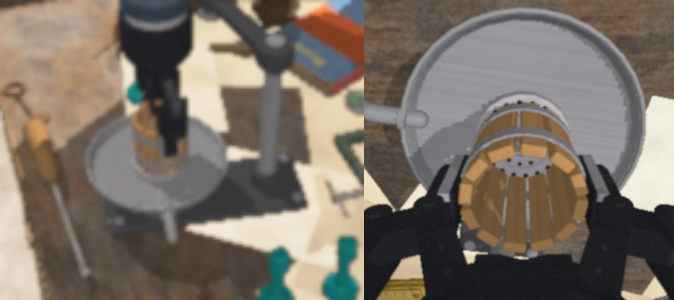

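```bash
cat > l.py <<'E'
from h import *
move_gripper(.085); t=np.array(read_eef_pos()); movel([t[0],t[1],.22],speed=.2)
im,c=shot("wrist","g6"); np.savez("bk.npz",K=c[0],d=c[1],T=c[2]); print(read_time_s(),read_eef_pos(),[(r["at"],r["confidence"],onplane(r["at"],c,.076)) for r in tip_of("wrist","stave_basket")])
cv2.imwrite("pics/v9.png",cv2.resize(im[100:300,130:380],None,fx=3,fy=3)[:,:,::-1])
E
python3 l.py
```

```text
24.2583 [0.46672078 0.0540832  0.21864023] [([259.0, 184.9], 0.97, array([0.46874734, 0.05383299, 0.076     ]))]
```

View pics/v9.png

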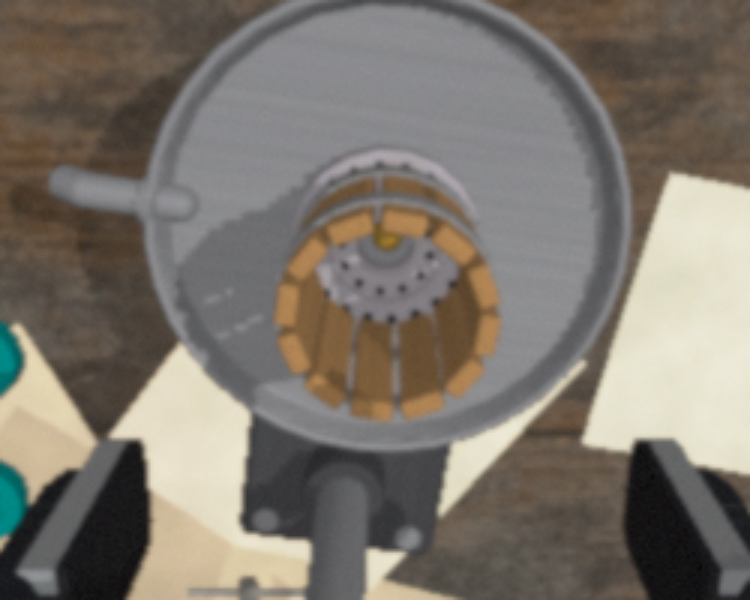

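```bash
cat > m.py <<'E'
from h import *
c=[np.load("bk.npz")[k] for k in "KdT"]
t=np.linspace(0,6.283,300)
def ext(p,r,z):
    q=proj(np.c_[p[0]+r*np.cos(t),p[1]+r*np.sin(t),0*t+z],c); q=(q-[130,100])*3; return np.round(np.r_[q.min(0),q.max(0)])
for z in (.136,.141):
    p=onplane((259,204),c,z); print(z,p,ext(p,.031,z),"seen 275 203 499 422")
for x in (.460,.464,.468): print(x,"flange",ext((x,.0537),.032,.076),"raised",ext((x,.0537),.020,.081),"hole",ext((x,.0537),.009,.081),"pin",ext((.4623,.0537),.003,.079),"flange holes r27",ext((x,.0537),.027,.076),"r14",ext((x,.0537),.0145,.081))
E
python3 m.py
```

```text
0.136 [0.46538435 0.0538397  0.136     ] [269. 197. 505. 417.] seen 275 203 499 422
0.141 [0.46339878 0.05383861 0.141     ] [266. 194. 508. 419.] seen 275 203 499 422
0.46 flange [289. 132. 484. 320.] raised [325. 173. 448. 292.] hole [359. 207. 414. 260.] pin [377. 230. 396. 247.] flange holes r27 [305. 148. 469. 306.] r14 [342. 190. 431. 276.]
0.464 flange [290. 145. 484. 330.] raised [325. 185. 448. 303.] hole [359. 219. 414. 272.] pin [377. 230. 396. 247.] flange holes r27 [305. 160. 468. 317.] r14 [342. 202. 431. 287.]
0.468 flange [290. 157. 483. 341.] raised [325. 197. 448. 314.] hole [359. 231. 414. 283.] pin [377. 230. 396. 247.] flange holes r27 [305. 173. 468. 328.] r14 [342. 214. 431. 299.]
```

Basket: the rim centre comes out at x≈0.4655 and y 0.054 at the seated height, so it sits round the raised middle. Next is the plunger, the one with the dark knob, at (0.5755, -0.2115).

```bash
cat > n.py <<'E'
from h import *
Q=down(np.pi/2); p=np.array([.5755,-.2115])
move_ptp([*p,.2],Q); move_gripper(.05); movel([*p,.130],speed=.15)
im,c=shot("wrist","g7"); pl=tip_of("wrist","plunger"); print([(np.round(r["at"]),r["confidence"],onplane(r["at"],c,0)) for r in pl[:3]])
movel([*p,.080],speed=.1); print(read_ft_force())
move_gripper(.015,30); print("gap",read_finger_gap(),read_grasp_force(),read_eef_pos())
movel([*p,.19],speed=.15); print("gap",read_finger_gap(),read_time_s(),read_ft_force())
im2,c=shot("wrist","g8")
cv2.imwrite("pics/v10.png",np.hstack([im[100:384,100:410],im2[100:384,100:410]])[:,:,::-1])
E
python3 n.py
```

```text
[(array([261., 186.]), 0.93, array([ 0.57455238, -0.21029452,  0.        ])), (array([354., 149.]), 0.89, array([ 0.53908349, -0.12589669,  0.        ]))]
[0.2778441  0.85351882 0.82466865]
gap 0.021416706552768297 29.507881212048233 [ 0.57615072 -0.21157401  0.08081075]
gap 0.021475021841532826 28.475 [-0.2611222   0.15908336 -2.22508531]
```

View pics/v10.png

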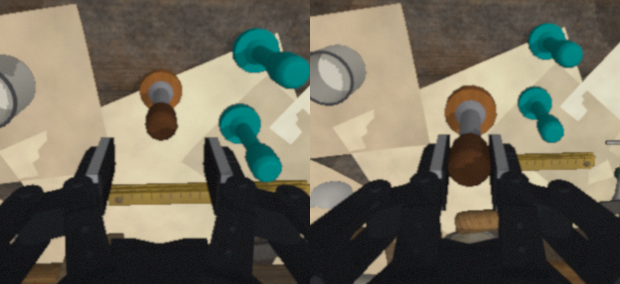

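```bash
cat > o.py <<'E'
from h import *
c=cam("wrist"); t=np.array(read_eef_pos()); o=(onplane((260,208),c,t[2]-.0808+.012)-t)[:2]; print("disc off",o)
o=np.clip(o,-.004,.004); p=np.array([.466,.0538])-o
movel([*t[:2],.25],speed=.2); movel([*p,.25],speed=.25); movel([*p,.222],speed=.1)
for z in np.r_[np.arange(.216,.165,-.006),.165,.1635,.162]:
    movel([*p,z],speed=.06); f=read_ft_force(); print(round(z,4),np.round(f,1))
    if f[2]>4: break
print(read_eef_pos(),read_finger_gap(),read_time_s())
E
python3 o.py
```

```text
disc off [-0.00464931  0.00031678]
0.216 [-0.9 -0.2 -1.5]
0.21 [ 1.2 -0.2 -1.1]
0.204 [-0.1  0.1 -1.8]
0.198 [ 0.6 -0.3 -0.7]
0.192 [-0.1 -0.2 -1.5]
0.186 [-0.3 -1.7 -0.6]
0.18 [ 0.8  0.4 -2.4]
0.174 [ 0.2  0.6 -1.3]
0.168 [-0.2  0.5 -1.4]
0.165 [ 0.4  0.2 -1.6]
0.1635 [ 0.8 -0.4 -0.5]
0.162 [ 1.5 -0.1 -2.1]
[0.46992865 0.05350407 0.16191908] 0.021762674018766043 33.6917
```

```bash
cat > p.py <<'E'
from h import *
move_gripper(.05); t=np.array(read_eef_pos()); movel([t[0],t[1],.27],speed=.2)
im0,c0=shot("wrist","g9")
print([(r["at"],r["confidence"],onplane(r["at"],c0,.081)) for r in tip_of("wrist","plunger")[:2]])
move_ptp([.50,.16,.34],down(np.pi/2)); im,c=shot("wrist","g10"); np.savez("kn.npz",K=c[0],d=c[1],T=c[2])
print([(r["at"],r["confidence"],onplane(r["at"],c,.23)) for r in tip_of("wrist","press_knob")[:2]],[(r["at"],r["confidence"],onplane(r["at"],c,.23)) for r in look_for("wrist","press_knob")[:2]],read_time_s())
cv2.imwrite("pics/v11.png",np.hstack([im0[84:384,100:410],im[84:384,130:512]])[:,:,::-1])
E
python3 p.py
```

```text
[([138.9, 203.4], 0.92, array([ 0.50884966, -0.0899766 ,  0.081     ])), ([259.6, 172.7], 0.88, array([0.47081349, 0.05411058, 0.081     ]))]
[([256.7, 259.7], 0.77, array([0.56532358, 0.15734105, 0.23      ]))] [([221.2, 259.6], 0.59, array([0.56538784, 0.12336338, 0.23      ]))] 35.6
```

View pics/v11.png

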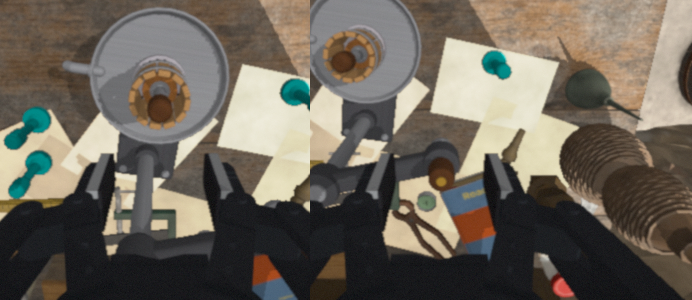

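```bash
cat > q.py <<'E'
from h import *
c=[np.load("kn.npz")[k] for k in "KdT"]; print("knob top",onplane((261,266),c,.242))
O=np.array([.4623,.0537]); a=-.143
def K(q):
    x=.13-.13*np.cos(q); y=.13*np.sin(q); return O+[x*np.cos(a)-y*np.sin(a),x*np.sin(a)+y*np.cos(a)]
Y=lambda q: np.pi/2+.6-q
q0=1.22; k=K(q0); print(k)
move_ptp([*k,.29],down(Y(q0))); movel([*k,.240],speed=.1); print(read_ft_force())
move_gripper(.02,25); print("gap",read_finger_gap(),read_grasp_force(),read_eef_pos())
for q in np.r_[np.linspace(1.1,.1,9),.05,.02]:
    movel([*K(q),.240],down(Y(q)),speed=.09); f=read_ft_force(); print(round(q,2),np.round(f,1),round(read_finger_gap(),4))
    if np.linalg.norm(f[:2])>20: break
print(read_time_s(),read_eef_pos())
E
python3 q.py
```

```text
knob top [0.56424792 0.16142049 0.242     ]
[0.56415354 0.16237672]
[ 0.37773642 -0.26547371 -0.892965  ]
gap 0.024984376783065584 25.22497594356537 [0.56480365 0.16205008 0.24092352]
1.1 [-0.2 -2.1  4.5] 0.0249
0.98 [-0.6 -1.9  6.6] 0.0249
0.85 [ 2.  -1.4  4.4] 0.0251
0.73 [ 1.1 -1.4  6. ] 0.0248
0.6 [ 1.7 -0.5  5.3] 0.0248
0.48 [ 1.4 -1.1  5.5] 0.0247
0.35 [ 2.3 -0.1  5.7] 0.0249
0.23 [ 2.4 -0.6  6.3] 0.025
0.1 [ 1.4 -0.7  5.8] 0.0252
0.05 [ 1.5 -0.9  5.5] 0.0248
0.02 [ 2.6 -0.4  6.2] 0.0248
40.55 [0.46398606 0.05678982 0.24083454]
```

```bash
cat > r.py <<'E'
from h import *
O=np.array([.4623,.0537]); a=-.143
def K(q):
    x=.13-.13*np.cos(q); y=.13*np.sin(q); return O+[x*np.cos(a)-y*np.sin(a),x*np.sin(a)+y*np.cos(a)]
for q in (-.01,-.03):
    movel([*K(q),.240],speed=.05); f=read_ft_force(); print(q,np.round(f,1))
    if np.linalg.norm(f[:2])>10: break
move_gripper(.05); t=np.array(read_eef_pos()); movel([*t[:2],.30],speed=.15)
Q=down(np.pi+a); p=np.array([.5698,-.3559])
move_ptp([*p,.16],Q); move_gripper(.085)
im,c=shot("wrist","g11"); r=tip_of("wrist","enamel_cup"); print([(x["at"],x["confidence"],onplane(x["at"],c,0)) for x in r[:2]])
im2,_=shot("side","g12")
cv2.imwrite("pics/v12.png",np.hstack([cv2.resize(im2[110:300,170:330],None,fx=2,fy=2),im[4:384,80:440]])[:,:,::-1]); print(read_time_s())
E
python3 r.py
```

```text
-0.01 [2.7 2.1 5.6]
-0.03 [4.  6.7 2.6]
[([259.9, 179.7], 0.92, array([ 0.56877743, -0.35495403,  0.        ]))]
45.825
```

View pics/v12.png

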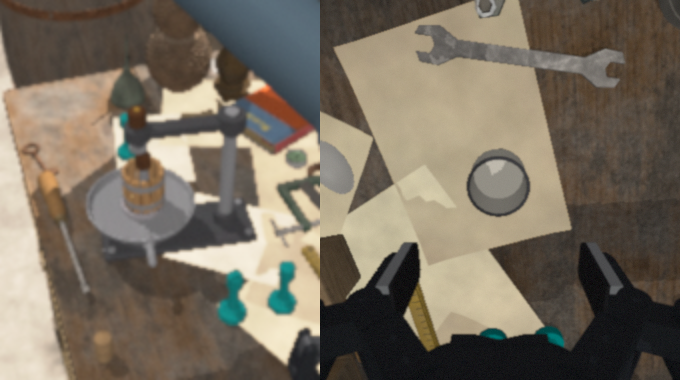

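The arm is at its stop over the plunger, and the can stands. The cup is upright at (259,180) in the wrist view, which puts it at (0.569, -0.355). Next I fetch it and slide it in.

```bash
cat > s.py <<'E'
from h import *
O=np.array([.4623,.0537]); a=-.143; yv=np.array([-np.sin(a),np.cos(a)]); tip=O-.11*yv
Q=down(np.pi+a); p=np.array([.5693,-.3555])
movel([*p,.034],speed=.1); print(read_ft_force()); move_gripper(.045,25); print("gap",read_finger_gap(),read_grasp_force(),read_eef_pos())
z0=read_eef_pos()[2]
movel([*p,.13],speed=.15); print("gap",read_finger_gap())
s=tip-.10*yv; move_ptp([*s,.13],Q); movel([*s,z0+.003],speed=.1); print(read_ft_force())
im,c=shot("wrist","g13"); im2,c2=shot("side","g14"); print([(x["at"],x["confidence"],onplane(x["at"],c2,0)) for x in tip_of("side","enamel_cup")[:2]],tip,s,read_time_s())
cv2.imwrite("pics/v13.png",np.hstack([cv2.resize(im2[150:340,170:330],None,fx=2,fy=2),im[4:384,80:440]])[:,:,::-1])
E
python3 s.py
```

```text
[ 0.32376788 -0.19933198  0.11795698]
gap 0.056364370185075355 27.059144200757146 [ 0.5697329 -0.3558723  0.0349133]
gap 0.05677176254394652
[-0.10043762 -0.41544724 -1.16500562]
[([253.0, 286.5], 0.92, array([ 0.43218389, -0.15840019,  0.        ]))] [ 0.44662356 -0.05517722] [ 0.43237224 -0.15415651] 50.5833
```

View pics/v13.png

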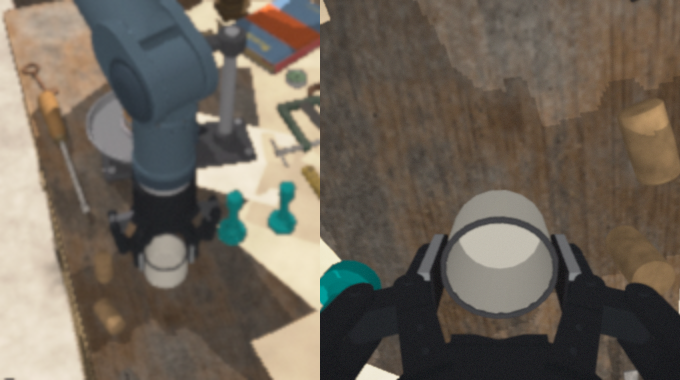

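```bash
cat > t.py <<'E'
from h import *
O=np.array([.4623,.0537]); a=-.143; yv=np.array([-np.sin(a),np.cos(a)]); tip=O-.11*yv; z=.0375
ok=True
for d in (.06,.04,.03,.02,.01,.003,-.002):
    movel([*(tip-d*yv),z],speed=.08); f=read_ft_force(); print(d,np.round(f,1))
    if np.linalg.norm(f)>8: ok=False;break
if ok:
    movel([*(tip+.002*yv),.0348],speed=.03); print(read_ft_force(),read_eef_pos()); move_gripper(.085); pause(.2)
    for d in (.05,.12): movel([*(tip-d*yv),.036],speed=.1); print(np.round(read_ft_force(),1))
    movel([*(tip-.12*yv),.25],speed=.2)
    im,c=shot("wrist","g15"); print([(x["at"],x["confidence"],onplane(x["at"],c,0)) for x in tip_of("wrist","enamel_cup")[:2]])
    im2,c2=shot("side","g16"); im3,c3=shot("scene","g17")
    for n,cc in(("side",c2),("scene",c3)): print(n,[(x["at"],x["confidence"],onplane(x["at"],cc,0)) for x in tip_of(n,"enamel_cup")[:2]])
    cv2.imwrite("pics/v14.png",np.hstack([cv2.resize(im2[120:310,170:330],None,fx=2.2,fy=2.2),cv2.resize(im3[130:260,170:310],None,fx=3.2154,fy=3.2154)[:418,:440]])[:,:,::-1])
print(tip,read_time_s())
E
python3 t.py && test -f pics/v14.png
```

```text
0.06 [-0.   0.4 -0.8]
0.04 [ 0.  -0.8 -0.6]
0.03 [ 1.1  0.3 -0.6]
0.02 [-0.1 -0.1 -1.2]
0.01 [-0.8  0.4 -1.4]
0.003 [ 0.  -0.5 -1.2]
-0.002 [ 0.7 -0.  -1. ]
[ 0.77056451  0.67062186 -0.7807707 ] [ 0.44717643 -0.05335221  0.03485106]
[-0.1  0.5 -0.5]
[-0.5  0.8 -0.8]Traceback (most recent call last):
  File "t.py", line 10, in <module>
    movel([*(tip-.12*yv),.25],speed=.2)
    ~~~~~^^^^^^^^^^^^^^^^^^^^^^^^^^^^^^
bench.MotionError: the arm cannot follow that straight line within its joint ranges
```

```bash
cat > u.py <<'E'
from h import *
t=np.array(read_eef_pos()); movel([*t[:2],.13],speed=.15); move_ptp([.50,-.25,.25],down(np.pi+ -.143))
im2,c2=shot("side","g16"); im3,c3=shot("scene","g17")
for n,cc in(("side",c2),("scene",c3)): read_camera(n);print(n,[(x["at"],x["confidence"],onplane(x["at"],cc,0)) for x in tip_of(n,"enamel_cup")[:2]])
cv2.imwrite("pics/v14.png",np.hstack([cv2.resize(im2[120:310,170:330],None,fx=2.2,fy=2.2),cv2.resize(im3[130:260,170:310],None,fx=3.2154,fy=3.2154)[:418,:440]])[:,:,::-1])
print(read_time_s())
E
python3 u.py
```

```text
side []
scene [([248.6, 249.0], 0.87, array([ 0.43826416, -0.0609186 ,  0.        ]))]
57.0833
```

View pics/v14.png

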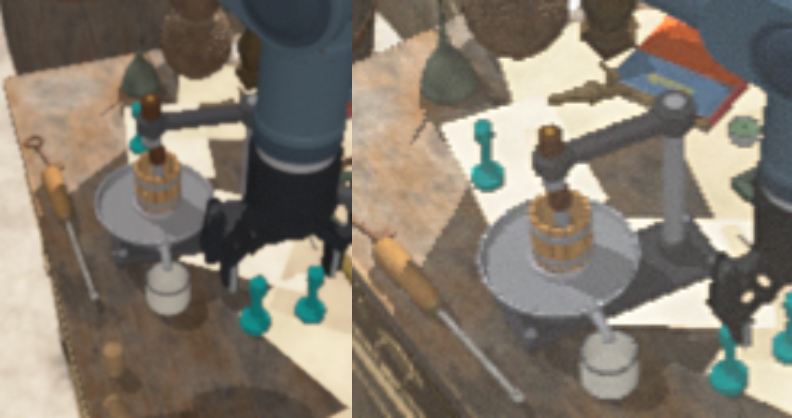

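```bash
cat > v.py <<'E'
from h import *
s,d=cam("scene"),cam("side")
print("cup rim tri",tri([((249.9,238.9),s),((246.8,248.2),d)]),onplane((249.9,238.9),s,.042),onplane((246.8,248.2),d,.042))
print("knob tri",tri([((352-352+(549-352)/3.2154+170,138/3.2154+130),s),((150/2.2+170,106/2.2+120),d)]))
print("pipe tip pred",(proj([[.4466,-.0552,.057]],s)-[170,130])*3.2154+[352,0],(proj([[.4466,-.0552,.057]],d)-[170,120])*2.2)
E
python3 v.py
```

```text
cup rim tri [ 0.44837294 -0.05537991  0.03478656] [ 0.44671593 -0.05789431  0.042     ] [ 0.44554747 -0.06343491  0.042     ]
knob tri [0.46069602 0.0491427  0.23475402]
pipe tip pred [[606.79317985 338.73212688]] [[167.5843414  269.21710705]]
```

Measured from the pictures, the cup stands within about 6 mm of the tip, the arm is at its stop, and the gripper is clear of everything, so I'm handing in.

```bash
python3 -c "
from bench import *
pause(.5); print(sign_off())"
```

```text
the job is handed in; nothing more can be done
None
```

The press is back together (plate, basket, plunger, arm at its stop), the cup stands under the pipe tip and the oil can is upright; I handed the job in at about 58 s, and the judge returned no verdict.

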